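# Clamp the cutting board in its holder with the squeeze-release stop

## Robot

A 6-joint arm with a two-finger parallel gripper is mounted at the origin on the work surface. World frame = base frame: x ahead of the robot, y to its left, z up, the work surface at z = 0. Lengths are in m, angles in rad, forces in N, time in s.
With the tool pointing down it reaches from about 0.375 to 0.9 m from the base axis. Payload 3.1 kg.
Tool frame: the origin (TCP) lies at the very end of the fingers, on their centre line; the grasp point (between the pads) lies 19 mm behind it; z points along the fingers, y is the direction in which the jaws open and shut (so a half turn about z gives the same grasp; the last joint's range is limited). The gripper opens to 85 mm and grips with 20 to 120 N. Pads are 22 mm wide; open, the fingers measure 114 mm over their backs; the gripper's body (76 mm by 85 mm) begins 54 mm behind the grasp point. The pads swing forward as they close: fully open they stand 13 mm farther back than shut.
Start: joints at [-1.498, 0.527, 1.433, -0, 1.181, -0.178], TCP at [0.156, -0.605, 0.231] pointing down, gripper open.
Joint ranges: [-3.08, 3.08], [-0.75, 2.2], [0.22, 2.44], [-1.43, 4.57], [0, 2.65], [-2.85, 2.85]. Speed limits (rad/s): [2.79, 2.79, 3.14, 3.14, 3.14, 3.14].

## Interface

Orientations are given as a unit quaternion [x, y, z, w].
In Python, from station import manip gives the robot as it stands.
- The arm moves only by the tool send_rows, never from a script. Its argument "motion" is a list of rows, each an object with "gripper": the finger opening in mm, from 0 to 85.4; "travel": the shift along the tool's x, y, z in mm, a list of three; "rotation": the turn, a rotation vector about the tool's x, y, z in degrees, a list of three. In form: [{"gripper": gripper, "travel": [x, y, z], "rotation": [ax, ay, az]}, ...]. A call has 1 to 12 rows; each row shifts and turns the commanded pose from where the row before left it, along the tool's axes as they then stand; what a row does not reach is not made up. A row lasts 1/12 s, in which the tool goes at most 41.7 mm and 7.16 degrees, less where a joint would pass 70% of its speed; a pose out of reach is approached as far as the arm can. A call is refused whole if a number of a shift passes 41.7 or a number of a turn 7.16, either way. A call with a gripper value outside its range is refused whole. The fingers move at their own pace and stop on an object; "newtons" is the grip in N (left out, the last holds). Time passes only in rows, so rows that do not move let the fingers close. It gives the time, the measured TCP pose, the force and the opening at its end, in the units of the state.
- manip.sense(): the state, without advancing time (a new reading comes with each control period).
- manip.snapshot(name): name is "scene" or "side" or "wrist"; returns the picture (480x640x3 uint8, red, green, blue); there is no depth.
- manip.calibration(name): a dict with "fx", "fy", "cx", "cy" (pixels), "cam_to_world" (4x4, takes a point from camera to world coordinates). Camera axes: x right, y down, z forward; pixel columns grow to the right and rows downward; lengths in m; the calibration is good to about 2 mm. A picture is of the moment at which its call begins: read the wrist's pose just before it. calibration takes no time and is no camera call; for the wrist camera it gives the pose at the moment of the call.
- manip.sign_off(): hands the job in, once; it reports no verdict.
The state is a dict: "t": time; "q": joint angles; "qd": joint speeds; "tau": joint torques, N m; "tcp_pos": TCP position; "tool_rot": TCP orientation; "force": force on the tool from outside, world axes, zero at the start; "ft_torque": the same for the moment, N m; "finger_gap": opening from 0.0 (shut) to 1.0 (fully open).
Only numpy, scipy, OpenCV 4.12 (cv2) and the standard library are available. Lean on these libraries where they do the work, as an engineer would, in place of code of your own. Each camera call takes 0.05 s, during which the arm holds its last target. There are 200 camera calls.

## Task

Secure the loose cutting board in its holder: squeeze the release lever of the sliding stop against its handle and, keeping it squeezed, slide the stop to push the board squarely up against the fixed ledge until the spring face is pressed well in, gently and without ramming the face hard against its end stop. Then let go so that the latch drops fully into a notch and the board stays clamped under spring pressure; leave the bowl, tomato, pepper mill and mug where they stand.

Things in the scene. Friction and masses are not known exactly. Their poses are not given: they have to be found in the camera images.
- holder: Grey base plate fixed on the table, 260 x 470 x 15 mm (x, y, z), turned by up to 0.3 rad. Origin: centre of its underside at table height; y lengthwise, z up. Across its -y end an aluminium ledge (200 mm along x, 30 mm tall) is screwed, parallel to x. Where it was set differs by up to 40 mm and is not measured (its front is 150 to 190 mm to -y of the origin): find it by feel or sight.
- rail_end (a point): Board-side end of the 24 mm wide aluminium rail on the holder, on its top, 37 mm above the table, at x = 0, y = 40 mm in the holder's frame. From here the rail runs 175 mm along the holder's +y. It has square notches every 10 mm in its +x flank.
- carriage: Sliding stop on the rail: grey block, 60 mm long (y), top 55 mm above the table. Origin: table height below its middle; axes parallel to the holder's. It starts latched in a notch at x = 0, y = 175 mm in the holder's frame and can slide 130 mm to -y. Unless the lever is squeezed a pawl locks it both ways. Squeezed, it slides with about 1.5 N plus 0.4 N per 10 mm/s.
- grip (a point): Point 100 mm above the table, on the carriage's x = 0, y = 0, midway between the outer faces of handle and free lever. Squeeze both here from outside, along x: 52 mm over the outer faces when free, 44 mm when fully squeezed. It takes 3 N at first, 10 N at the end. Only the lever gives way, so when squeezed the pair is centred 4 mm to -x of this point.
- handle (a point): Middle of the outer (-x) surface of the fixed black handle plate on the carriage, at carriage x = -26 mm, 100 mm above the table. The plate is 8 mm thick, 30 mm wide along y, its top 117 mm above the table. It does not move relative to the carriage.
- lever (a joint): Steel release lever, 8 mm thick, 26 mm wide along y, top 117 mm above the table, upright at carriage x = +18 to +26 mm. Angle in rad: 0 free, pawl fully down in a notch; 0.18 fully squeezed towards the handle. The pawl is clear of the notches from about 0.13. If let go between notches the pawl rides on a tooth (about 0.12) until the carriage moves to a notch.
- face: White spring-loaded pressing plate on two rods ahead of the carriage, 120 (x) x 8 (y) x 36 mm, from 17 to 53 mm above the table. Origin: at table height below the middle of its front surface, which looks to -y; 110 mm to -y of the carriage's origin when not pressed. It can be pressed back 20 mm: 2 N to start, 0.6 N per mm more, 14 N at its end stop; beyond that it is rigid.
- face_mid (a point): Middle of the spring face's front surface, 35 mm above the table. When the lever is let go, the spring pushes the carriage back by up to one notch (10 mm) until the pawl drops in. So press the face in by 15 to 20 mm before letting go, which leaves it pressed in by 5 mm or more, or let go with the pawl right at a notch.
- board: Loose white plastic cutting board with a red loop at its +x end, 220 x 150 x 15 mm, 0.24 to 0.39 kg, lying on the holder between ledge and spring face, slightly askew, 10 to 26 mm from the ledge. Origin: centre of its underside; x and y as the holder's when square. Sliding it takes 1 to 3 N.
- bowl: Bystander: glass bowl of tomatoes, 194 mm wide, 85 mm tall, origin under its centre.
- tomato: Bystander: single red tomato, 72 mm wide, 60 mm tall, origin under its centre.
- mill: Bystander: dark wooden pepper mill, 54 mm wide, 160 mm tall, origin under its centre.
- mug: Bystander: white mug, 80 mm wide, 90 mm tall, origin under its centre.

How it is judged:
On the way, in this order (a step that is already met when the one before it is completed fails the run):
1. the release lever is squeezed (value of joint lever above 0.125 rad), for 0.1 s.
2. with the lever squeezed, the board is pressed square against the ledge by the spring face (value of joint lever above 0.1 rad and contact force between face and board above 5 N and angle between the x axis of board and the x axis of holder, either way round below 0.03 rad), for 0.1 s.
At the end, for the whole second after the job is handed in: The lever is back below 0.04 rad (pawl fully in a notch), the spring face presses the board with more than 5 N (it is pressed in by more than 5 mm, the board bearing on the ledge), the board lies flat and is square to the holder within 0.03 rad, and carriage and board are at rest (value of joint lever below 0.04 rad and contact force between face and board above 5 N and angle between the x axis of board and the x axis of holder, either way round below 0.03 rad and angle between board's own z axis and vertical below 0.03 rad and linear speed of each of carriage, board below 0.01 m/s); the robot touches nothing.
It fails at once if the spring face presses the board with more than 20 N (contact force between face and board above 20 N).
It fails at once if the bowl is shifted by more than 20 mm (distance of bowl from where it was at the start of the episode above 0.02 m).
It fails at once if the tomato is shifted by more than 20 mm (distance of tomato from where it was at the start of the episode above 0.02 m).
It fails at once if the mill is shifted by more than 20 mm (distance of mill from where it was at the start of the episode above 0.02 m).
It fails at once if the mug is shifted by more than 20 mm (distance of mug from where it was at the start of the episode above 0.02 m).
It also fails if it takes over 40 s, if anything falls off the work surface, if the arm or the gripper's body presses on something with over 40 N, if the wrist force passes 120 N, or if a joint passes its speed limit or range.

## Working session

There is one attempt and no reset: what is moved stays moved. The work goes in short steps, Python scripts to look and compute and a tool call to move; the robot and the scene stay as the last step left them, time stands still between calls to the robot, and variables do not carry over. Pictures are saved under pics/ and viewed, about 8 in all and at most 12, crops included, and the job is handed in when it is done.

Besides the shell and the picture viewer there is one more tool, called after "Call:" by a JSON object that holds its "op" and its "data", one argument or row to a line. send_rows: Moves the arm, as the interface text tells. Its arguments: {"type":"object","properties":{"motion":{"type":"array","items":{"type":"object","properties":{"gripper":{"type":"number"},"travel":{"type":"array","items":{"type":"number"}},"rotation":{"type":"array","items":{"type":"number"}}}}},"newtons":{"type":"number"}},"required":["motion"]}

```bash
mkdir -p pics; python3 - <<'E'
from station import manip
import cv2,numpy as np
for n in("scene","side"):
    im=manip.snapshot(n);cv2.imwrite(f"pics/{n}0.png",im[:,:,::-1])
    c=manip.calibration(n);print(n,c["fx"],c["fy"],c["cx"],c["cy"]);print(np.round(c["cam_to_world"],4))
print(manip.sense())
E
```

```text
scene 552.956602632035 552.956602632035 316.27402843391997 249.48780946853884
[[-0.8758  0.4112 -0.2528  0.9351]
 [ 0.4827  0.7461 -0.4586  0.706 ]
 [ 0.     -0.5237 -0.8519  1.511 ]
 [ 0.      0.      0.      1.    ]]
side 554.4579206476569 554.4579206476569 318.84401825318594 241.78269161351687
[[-0.8542 -0.3692  0.3662 -0.0403]
 [-0.5199  0.6186 -0.5891  0.7732]
 [-0.009  -0.6935 -0.7204  1.1462]
 [ 0.      0.      0.      1.    ]]
{'t': 0.1, 'q': array([-1.49747800e+00,  5.28373680e-01,  1.43374954e+00, -4.22295300e-05,
        1.18137672e+00, -1.78513660e-01]), 'qd': array([-0.00108267, -0.00353639, -0.00489954, -0.00077157,  0.00069754,
        0.00124905]), 'tau': array([-4.14948954e-05, -4.43304777e+01, -1.78586876e+01, -3.36569074e-04,
        3.88103857e-03, -1.53800556e-05]), 'tcp_pos': array([ 0.15569898, -0.60465079,  0.230439  ]), 'tool_rot': array([ 9.92081589e-01,  1.25591442e-01,  3.06370701e-05, -9.53351385e-04]), 'force': array([ 0.35074731, -0.26704568,  0.46664135]), 'ft_torque': array([ 0.03244164,  0.02762035, -0.05476246]), 'finger_gap': 0.9997650868923613}
```

View pics/scene0.png

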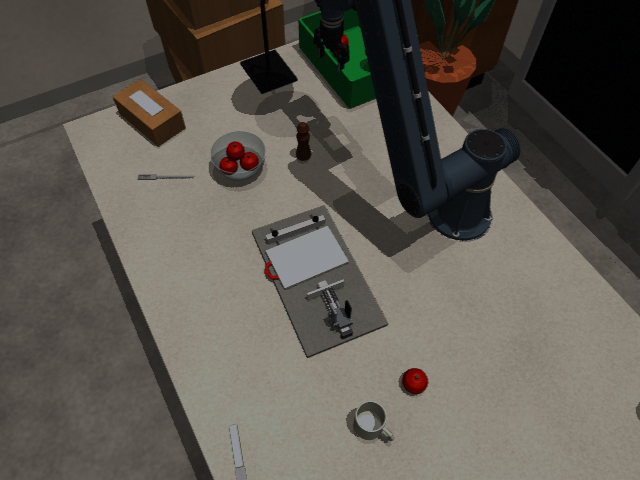

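View pics/side0.png

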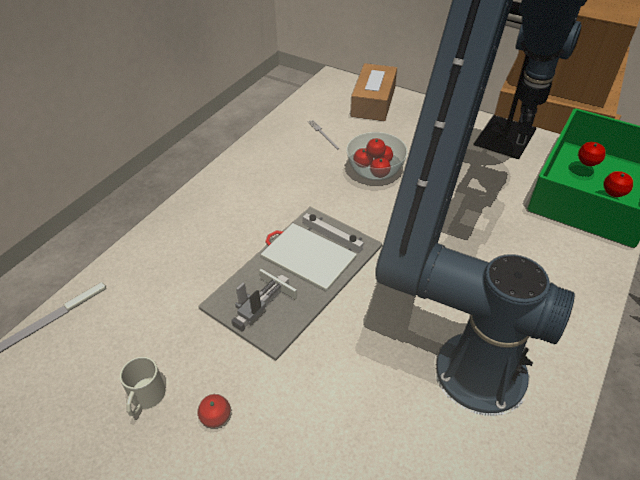

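The scene view shows the holder with corners near (252,232), (323,208), (386,325) and (307,356), and the handle and lever near (345,310). In the side view the handle and lever are near (255,300) and (241,293). Next I measure the plate and the handle/lever tops.

```bash
cat > h.py <<'E'
import numpy as np,cv2
from station import manip
def ray(n,uv):
    c=manip.calibration(n);T=np.array(c["cam_to_world"])
    d=np.array([(uv[0]-c["cx"])/c["fx"],(uv[1]-c["cy"])/c["fy"],1.]);return T[:3,3],T[:3,:3]@d
def onz(n,uv,z):
    o,d=ray(n,uv);return o+d*(z-o[2])/d[2]
def proj(n,p):
    c=manip.calibration(n);T=np.array(c["cam_to_world"]);q=T[:3,:3].T@(np.asarray(p)-T[:3,3])
    return np.array([c["fx"]*q[0]/q[2]+c["cx"],c["fy"]*q[1]/q[2]+c["cy"]])
E
python3 - <<'E'
from h import *
out=[]
for n,box in(("scene",(235,195,165,170)),("side",(190,195,205,170))):
    im=cv2.imread(f"pics/{n}0.png")
    x,y,w,h=box
    out.append(cv2.resize(im[y:y+h,x:x+w],(w*4 if n=="scene" else 780,0) if 0 else (int(w*600/h*0.66),int(h*600/h*0.66)),interpolation=cv2.INTER_CUBIC))
    print(n,box,out[-1].shape)
    # plate: flood-based mask : darker than table
    g=cv2.cvtColor(im,cv2.COLOR_BGR2GRAY)
    hsv=cv2.cvtColor(im,cv2.COLOR_BGR2HSV)
    for p in ((300,300),(290,340)) if n=="scene" else ((280,330),(230,300)): print(p,im[p[1],p[0]],hsv[p[1],p[0]])
    print("table",im[300,250] if n=="scene" else im[300,150])
for i,n in enumerate(("scene","side")):
    cv2.imwrite(f"pics/c{n}.png",np.clip(out[i]*1.5,0,255))
    im=out[i]
s=np.zeros((396,sum(o.shape[1] for o in out),3),np.uint8);a=0
for o in out: s[:o.shape[0],a:a+o.shape[1]]=np.clip(o*1.6,0,255);a+=o.shape[1]
cv2.imwrite("pics/both.png",s)
P=[onz("scene",p,.015) for p in((252,232),(323,208),(386,325),(307,356))]
print(np.round(P,4),[np.linalg.norm(P[i]-P[i-1]) for i in range(4)])
E
```

```text
scene (235, 195, 165, 170) (396, 384, 3)
(300, 300) [81 88 90] [23 25 90]
(290, 340) [127 138 145] [ 18  32 145]
table [126 136 144]
side (190, 195, 205, 170) (396, 477, 3)
(280, 330) [119 129 132] [ 23  25 132]
(230, 300) [120 133 135] [ 26  28 135]
table [164 180 192]
[[ 0.6414 -0.258   0.015 ]
 [ 0.3934 -0.2305  0.015 ]
 [ 0.4377  0.2267  0.015 ]
 [ 0.6857  0.1989  0.015 ]] [np.float64(0.45904282616378644), np.float64(0.24961074251571258), np.float64(0.4593690171570301), np.float64(0.2495401761938679)][ WARN:0@0.312] global loadsave.cpp:1063 imwrite_ Unsupported depth image for selected encoder is fallbacked to CV_8U.
```

View pics/both.png

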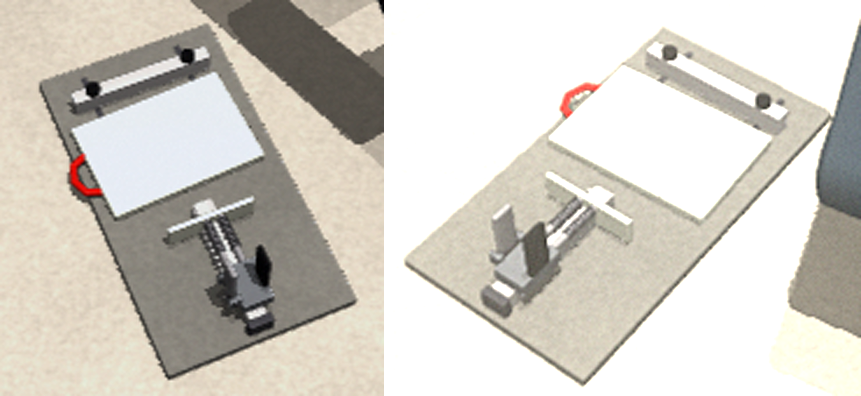

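```bash
python3 - <<'E'
from h import *
np.set_printoptions(suppress=True,precision=4)
k=170/396
S=lambda u,v:(235+u*k,195+v*k)
D=lambda u,v:(190+(u-384)*k,195+v*k)
# rectified plane z=.015 , 1 px = 1mm, world x in 0.3..0.8, y -0.4..0.4
for n in("scene","side"):
    im=cv2.imread(f"pics/{n}0.png")
    w=np.float32([[.35,-.3],[.75,-.3],[.75,.28],[.35,.28]])
    src=np.float32([proj(n,[*p,.015]) for p in w])
    H=cv2.getPerspectiveTransform(src,(w-[.3,-.4]).astype(np.float32)*1000)
    r=cv2.warpPerspective(im,H,(550,700),flags=cv2.INTER_LINEAR)
    g=cv2.GaussianBlur(r,(5,5),0)[:,:,2]
    seed=(int(1000*(.60-.3)),int(1000*(.10+.4)))
    t=int(g[seed[1],seed[0]])
    m=(abs(g.astype(int)-t)<24).astype(np.uint8)
    m=cv2.morphologyEx(m,cv2.MORPH_OPEN,np.ones((7,7)))
    _,lab=cv2.connectedComponents(m);m=(lab==lab[seed[1],seed[0]]).astype(np.uint8)
    c=max(cv2.findContours(m,0,1)[0],key=cv2.contourArea)
    R=cv2.minAreaRect(c);b=cv2.boxPoints(R)/1000+[.3,-.4]
    print(n,t,R,"centre",np.array(R[0])/1000+[.3,-.4]);print(b)
hs,hd=S(263,249),D(541,226);ls=D(504,209)
for z in(.117,):
    print("handle",onz("scene",hs,z),onz("side",hd,z),"lever",onz("side",ls,z))
print("ledge front bottom ends/top", [onz("side",D(*p),.045) for p in((648,47),(785,112))])
print("face top ends",[onz("side",D(*p),.053) for p in((549,173),(632,220))],[onz("scene",S(*p),.053) for p in((168,232),(254,200))])
E
```

```text
scene 83 ((236.62652587890625, 378.6900329589844), (468.7638244628906, 262.069091796875), 84.3376235961914) centre [ 0.5366 -0.0213]
[[ 0.3831 -0.2416]
 [ 0.6439 -0.2675]
 [ 0.6901  0.199 ]
 [ 0.4294  0.2249]]
side 126 ((230.49160766601562, 380.8526611328125), (469.34600830078125, 258.7902526855469), 84.35944366455078) centre [ 0.5305 -0.0191]
[[ 0.3787 -0.24  ]
 [ 0.6362 -0.2654]
 [ 0.6823  0.2017]
 [ 0.4248  0.2271]]
handle [0.5271 0.1489 0.117 ] [0.522  0.1477 0.117 ] lever [0.5679 0.1491 0.117 ]
ledge front bottom ends/top [array([ 0.6135, -0.1955,  0.045 ]), array([ 0.4147, -0.184 ,  0.045 ])]
face top ends [array([0.5938, 0.0423, 0.053 ]), array([0.477 , 0.0512, 0.053 ])] [array([0.6015, 0.0448, 0.053 ]), array([0.4829, 0.0576, 0.053 ])]
```

Holder centre is about (0.534, -0.020) with yaw -5.65°, and the plate comes out at 262 x 469 mm against 260 x 470 given. That puts the carriage at about (0.550, 0.153). I'll approach high.

Call:
{"op": "send_rows", "data": {
  "motion": [
    {"gripper":85,"travel":[35,-21.5,0],"rotation":[0,0,0]},
    {"gripper":85,"travel":[35,-21.5,0],"rotation":[0,0,0]},
    {"gripper":85,"travel":[35,-21.5,0],"rotation":[0,0,0]},
    {"gripper":85,"travel":[35,-21.5,0],"rotation":[0,0,0]},
    {"gripper":85,"travel":[35,-21.5,0],"rotation":[0,0,0]},
    {"gripper":85,"travel":[35,-21.5,0],"rotation":[0,0,0]},
    {"gripper":85,"travel":[35,-21.5,0],"rotation":[0,0,0]},
    {"gripper":85,"travel":[35,-21.5,0],"rotation":[0,0,0]},
    {"gripper":85,"travel":[35,-21.5,0],"rotation":[0,0,0]},
    {"gripper":85,"travel":[35,-21.5,0],"rotation":[0,0,0]},
    {"gripper":85,"travel":[35,-21.5,0],"rotation":[0,0,0]},
    {"gripper":85,"travel":[35,-21.5,0],"rotation":[0,0,0]}
  ]
}}

```text
t: 1.1
tcp_pos: [0.4991, -0.2488, 0.231]
tool_rot: [0.992, 0.126, -0.0, -0.0]
force: [0.3, -0.4, 1.0]
finger_gap: 0.994
```

Call:
{"op": "send_rows", "data": {
  "motion": [
    {"gripper":85,"travel":[0,0,0],"rotation":[0,0,-7]},
    {"gripper":85,"travel":[0,0,0],"rotation":[0,0,-7]},
    {"gripper":85,"travel":[0,0,0],"rotation":[0,0,-7]},
    {"gripper":85,"travel":[0,0,0],"rotation":[0,0,-7]},
    {"gripper":85,"travel":[0,0,0],"rotation":[0,0,-7]},
    {"gripper":85,"travel":[0,0,0],"rotation":[0,0,-7]},
    {"gripper":85,"travel":[0,0,0],"rotation":[0,0,-7]},
    {"gripper":85,"travel":[0,0,0],"rotation":[0,0,-7]},
    {"gripper":85,"travel":[0,0,0],"rotation":[0,0,-7]},
    {"gripper":85,"travel":[0,0,0],"rotation":[0,0,-7]},
    {"gripper":85,"travel":[0,0,0],"rotation":[0,0,0]}
  ]
}}

```text
t: 2.02
tcp_pos: [0.4979, -0.2506, 0.2309]
tool_rot: [0.74, 0.673, -0.0, -0.001]
force: [0.2, 0.4, -0.1]
finger_gap: 0.996
```

Call:
{"op": "send_rows", "data": {
  "motion": [
    {"gripper":85,"travel":[37,1.1,0],"rotation":[0,0,0]},
    {"gripper":85,"travel":[37,1.1,0],"rotation":[0,0,0]},
    {"gripper":85,"travel":[37,1.1,0],"rotation":[0,0,0]},
    {"gripper":85,"travel":[37,1.1,0],"rotation":[0,0,0]},
    {"gripper":85,"travel":[37,1.1,0],"rotation":[0,0,0]},
    {"gripper":85,"travel":[37,1.1,0],"rotation":[0,0,0]},
    {"gripper":85,"travel":[37,1.1,0],"rotation":[0,0,0]},
    {"gripper":85,"travel":[37,1.1,0],"rotation":[0,0,0]},
    {"gripper":85,"travel":[37,1.1,0],"rotation":[0,0,0]},
    {"gripper":85,"travel":[37,1.1,0],"rotation":[0,0,0]},
    {"gripper":85,"travel":[35,1.1,0],"rotation":[0,0,0]},
    {"gripper":85,"travel":[0,0,0],"rotation":[0,0,0]}
  ]
}}

```text
t: 3.02
tcp_pos: [0.5497, 0.157, 0.2312]
tool_rot: [0.74, 0.673, 0.001, -0.001]
force: [1.1, -0.8, -0.0]
finger_gap: 0.993
```

```bash
python3 - <<'E'
from h import *
np.set_printoptions(suppress=True,precision=4)
c=manip.calibration("wrist");print(c["fx"],c["cx"],c["cy"]);print(c["cam_to_world"]);np.savez("w1.npz",T=c["cam_to_world"])
cv2.imwrite("pics/w1.png",np.clip(manip.snapshot("wrist")[:,:,::-1]*1.3,0,255).astype(np.uint8))
C=np.array([.534,-.02]);X=np.array([.9952,-.0985]);Y=np.array([.0985,.9952])
pt=lambda x,y,z:[*(C+x*X+y*Y),z]
for a in((-26,175,117),(-18,175,117),(18,175,117),(26,175,117)):print(a,proj("wrist",pt(*(np.array(a)/1000))))
print(manip.sense()["tcp_pos"])
E
```

```text
362.50154800091525 321.375248679402 242.6952171460854
[[ 0.9955 -0.0912 -0.0266  0.5581]
 [-0.095  -0.953  -0.2877  0.2302]
 [ 0.0009  0.2889 -0.9574  0.3743]
 [ 0.      0.      0.      1.    ]]
(-26, 175, 117) [286.6141 236.8546]
(-18, 175, 117) [297.469  236.8913]
(18, 175, 117) [346.3074 237.0565]
(26, 175, 117) [357.1585 237.0932]
[0.5493 0.1542 0.231 ]
```

View pics/w1.png

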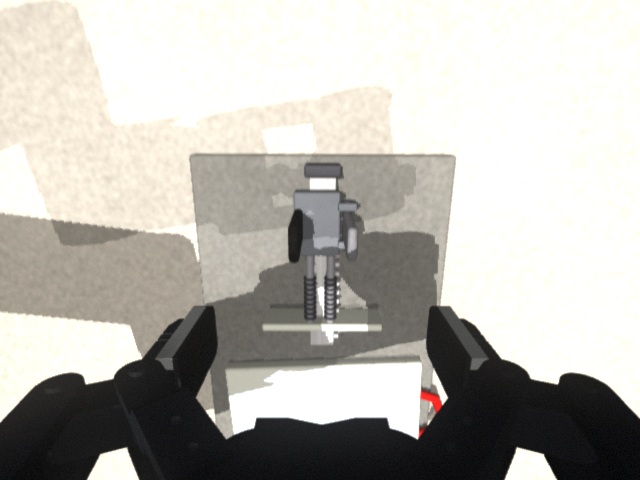

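The wrist view shows the tool aligned with the plate, whose far edge is level at row 154. The handle top is at u 289–302 and the lever's outer face at u 357, both centred near v 242. That agrees to 1 mm in x, and the carriage is about 4 mm nearer in y. I'll descend centred on the squeezed pair.

Call:
{"op": "send_rows", "data": {
  "motion": [
    {"gripper":85,"travel":[-2.2,-1,15],"rotation":[0,0,0]},
    {"gripper":85,"travel":[-2.2,-0.9,15],"rotation":[0,0,0]},
    {"gripper":85,"travel":[0,0,15],"rotation":[0,0,0]},
    {"gripper":85,"travel":[0,0,15],"rotation":[0,0,0]},
    {"gripper":85,"travel":[0,0,15],"rotation":[0,0,0]},
    {"gripper":85,"travel":[0,0,15],"rotation":[0,0,0]},
    {"gripper":85,"travel":[0,0,15],"rotation":[0,0,0]},
    {"gripper":85,"travel":[0,0,15],"rotation":[0,0,0]},
    {"gripper":85,"travel":[0,0,15],"rotation":[0,0,0]},
    {"gripper":85,"travel":[0,0,11],"rotation":[0,0,0]},
    {"gripper":85,"travel":[0,0,5],"rotation":[0,0,0]},
    {"gripper":85,"travel":[0,0,0],"rotation":[0,0,0]}
  ]
}}

```text
t: 4.07
tcp_pos: [0.5465, 0.1461, 0.0792]
tool_rot: [0.741, 0.671, -0.001, -0.001]
force: [0.1, -0.6, -0.2]
finger_gap: 0.997
```

Call:
{"op": "send_rows", "data": {
  "motion": [
    {"gripper":64,"travel":[0,0,0],"rotation":[0,0,0]},
    {"gripper":64,"travel":[0,0,0],"rotation":[0,0,0]},
    {"gripper":64,"travel":[0,0,0],"rotation":[0,0,0]},
    {"gripper":64,"travel":[0,0,0],"rotation":[0,0,0]}
  ],
  "newtons": 20
}}

```text
t: 4.4
tcp_pos: [0.5478, 0.147, 0.0811]
tool_rot: [0.741, 0.672, 0.001, 0.001]
force: [0.2, -0.4, 0.7]
finger_gap: 0.753
```

```bash
python3 - <<'E'
from h import *
print(manip.sense())
cv2.imwrite("pics/w2.png",np.clip(manip.snapshot("wrist")[:,:,::-1]*1.6,0,255).astype(np.uint8))
E
```

```text
{'t': 4.4, 'q': array([ 6.52651020e-02,  6.64357683e-01,  1.70042016e+00, -2.53068168e-05,
        7.75219565e-01,  1.62571419e-01]), 'qd': array([ 0.00128281,  0.00200426,  0.00235021,  0.00050104, -0.00021838,
        0.00068088]), 'tau': array([-5.88497054e-02, -4.30253291e+01, -1.07993504e+01, -2.31344413e-03,
       -4.11843503e-03,  8.63911737e-04]), 'tcp_pos': array([0.54779943, 0.14703459, 0.08111414]), 'tool_rot': array([7.40653143e-01, 6.71887107e-01, 6.18946645e-04, 5.03176410e-04]), 'force': array([ 0.1590818 , -0.36179406,  0.68549963]), 'ft_torque': array([-0.01958271, -0.02667877,  0.03497696]), 'finger_gap': 0.753361278955916}
```

View pics/w2.png

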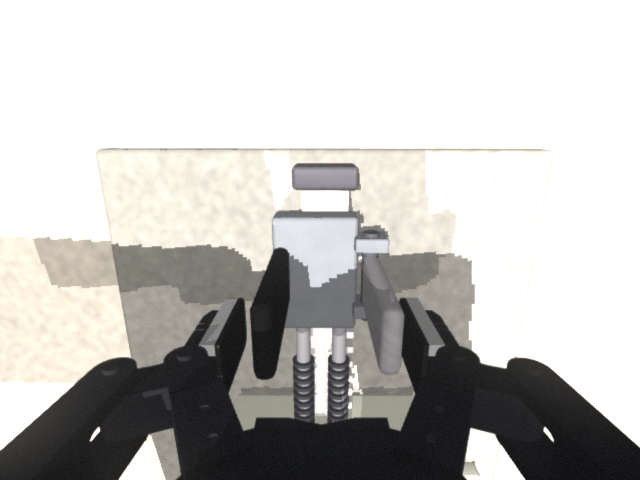

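Fingers straddle the pair: about 10 mm gap at the handle and 2–3 mm at the lever, as intended. Squeezing now.

Call:
{"op": "send_rows", "data": {
  "motion": [
    {"gripper":54,"travel":[0,0,0],"rotation":[0,0,0]},
    {"gripper":50,"travel":[0,0,0],"rotation":[0,0,0]},
    {"gripper":46,"travel":[0,0,0],"rotation":[0,0,0]},
    {"gripper":42,"travel":[0,0,0],"rotation":[0,0,0]},
    {"gripper":40,"travel":[0,0,0],"rotation":[0,0,0]},
    {"gripper":40,"travel":[0,0,0],"rotation":[0,0,0]},
    {"gripper":40,"travel":[0,0,0],"rotation":[0,0,0]},
    {"gripper":40,"travel":[0,0,0],"rotation":[0,0,0]}
  ],
  "newtons": 20
}}

```text
t: 5.12
tcp_pos: [0.5467, 0.1472, 0.0821]
tool_rot: [0.741, 0.672, 0.0, -0.0]
force: [-3.9, -0.3, 11.9]
finger_gap: 0.535
```

```bash
python3 - <<'E'
from h import *
s=manip.sense();print(s["tcp_pos"],s["force"],s["ft_torque"],s["finger_gap"]*85.4)
E
```

```text
[0.54666644 0.14722023 0.08205396] [-3.88146214 -0.31925892 11.8819432 ] [-0.05825194  0.11134202  0.00902951] 45.7087191261622
```

Call:
{"op": "send_rows", "data": {
  "motion": [
    {"gripper":40,"travel":[0,-0.5,-1],"rotation":[0,0,0]},
    {"gripper":40,"travel":[0,-0.5,-0.5],"rotation":[0,0,0]},
    {"gripper":40,"travel":[0,0,0],"rotation":[0,0,0]},
    {"gripper":40,"travel":[0,0,0],"rotation":[0,0,0]}
  ],
  "newtons": 32
}}

```text
t: 5.45
tcp_pos: [0.5464, 0.1472, 0.0823]
tool_rot: [0.741, 0.672, 0.0, 0.0]
force: [-3.1, 1.5, 5.6]
finger_gap: 0.527
```

```bash
python3 - <<'E'
from h import *
s=manip.sense();print(s["tcp_pos"],s["force"],s["ft_torque"],s["finger_gap"]*85.4)
E
```

```text
[0.54642298 0.14722113 0.0822689 ] [-3.11601317  1.49706781  5.62801981] [-0.00101733 -0.57502302 -0.10627614] 45.010088917389716
```

Call:
{"op": "send_rows", "data": {
  "motion": [
    {"gripper":40,"travel":[-2,0,0],"rotation":[0,0,0]},
    {"gripper":40,"travel":[-3,0,0],"rotation":[0,0,0]},
    {"gripper":40,"travel":[-3,0,0],"rotation":[0,0,0]},
    {"gripper":40,"travel":[-3,0,0],"rotation":[0,0,0]},
    {"gripper":40,"travel":[-3,0,0],"rotation":[0,0,0]},
    {"gripper":40,"travel":[-3,0,0],"rotation":[0,0,0]}
  ]
}}

```text
t: 5.95
tcp_pos: [0.5448, 0.1309, 0.0823]
tool_rot: [0.741, 0.672, 0.001, -0.0]
force: [-3.7, 4.1, 5.4]
finger_gap: 0.528
```

```bash
python3 - <<'E'
from h import *
s=manip.sense();print(s["tcp_pos"],s["force"],s["ft_torque"],s["finger_gap"]*85.4)
cv2.imwrite("pics/w3.png",np.clip(manip.snapshot("wrist")[:,:,::-1]*1.6,0,255).astype(np.uint8))
E
```

```text
[0.54481477 0.13090596 0.08225491] [-3.65940276  4.09604991  5.42293784] [ 0.37446737 -0.58922534 -0.04779034] 45.08145175124399
```

View pics/w3.png

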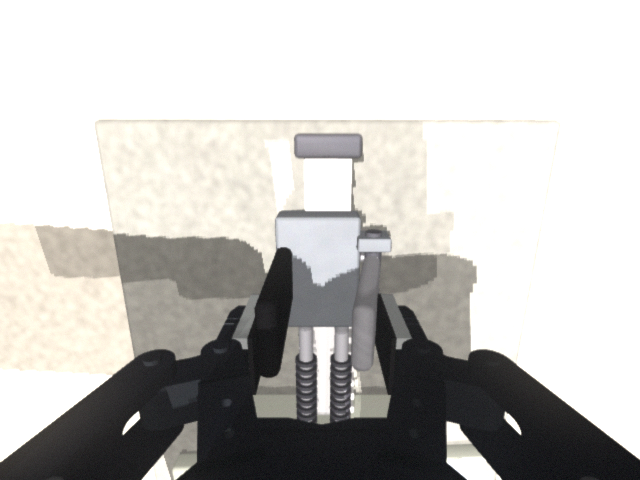

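The carriage is sliding with the grip: the gap to the rail end cap has grown (cap at row 147, carriage at 212). Continuing, watching the force.

Call:
{"op": "send_rows", "data": {
  "motion": [
    {"gripper":40,"travel":[-3,0,0],"rotation":[0,0,0]},
    {"gripper":40,"travel":[-3,-0.3,0],"rotation":[0,0,0]},
    {"gripper":40,"travel":[-3,-0.3,0],"rotation":[0,0,0]},
    {"gripper":40,"travel":[-3,0,0],"rotation":[0,0,0]},
    {"gripper":40,"travel":[-3,0,0],"rotation":[0,0,0]},
    {"gripper":40,"travel":[-3,0,0],"rotation":[0,0,0]}
  ]
}}

```text
t: 6.5
tcp_pos: [0.543, 0.1127, 0.0823]
tool_rot: [0.741, 0.672, 0.001, 0.0]
force: [-2.0, 2.5, 5.3]
finger_gap: 0.525
```

Call:
{"op": "send_rows", "data": {
  "motion": [
    {"gripper":40,"travel":[-2,0,0],"rotation":[0,0,0]},
    {"gripper":40,"travel":[-2,0,0],"rotation":[0,0,0]},
    {"gripper":40,"travel":[-2,0,0],"rotation":[0,0,0]},
    {"gripper":40,"travel":[-2,0,0],"rotation":[0,0,0]}
  ]
}}

```text
t: 6.83
tcp_pos: [0.5422, 0.1046, 0.0823]
tool_rot: [0.741, 0.672, 0.001, 0.0]
force: [-2.0, 2.7, 7.2]
finger_gap: 0.527
```

Call:
{"op": "send_rows", "data": {
  "motion": [
    {"gripper":40,"travel":[-2,0,0],"rotation":[0,0,0]},
    {"gripper":40,"travel":[-2,0,0],"rotation":[0,0,0]},
    {"gripper":40,"travel":[-2,0,0],"rotation":[0,0,0]},
    {"gripper":40,"travel":[-2,0,0],"rotation":[0,0,0]}
  ]
}}

```text
t: 7.17
tcp_pos: [0.5414, 0.0966, 0.0823]
tool_rot: [0.741, 0.672, 0.001, 0.0]
force: [-2.4, 1.8, 5.6]
finger_gap: 0.528
```

```bash
python3 - <<'E'
from h import *
s=manip.sense();print(s["tcp_pos"],s["force"],s["ft_torque"],s["finger_gap"]*85.4)
np.set_printoptions(suppress=True,precision=4)
for n in("scene","side"):
    im=manip.snapshot(n);cv2.imwrite(f"pics/{n}1.png",im[:,:,::-1])
a=cv2.imread("pics/scene1.png")[190:320,225:405];b=cv2.imread("pics/side1.png")[195:325,210:390]
cv2.imwrite("pics/both1.png",np.vstack([np.clip(cv2.resize(a,(414,299),interpolation=2)*1.6,0,255),np.clip(cv2.resize(b,(414,299),interpolation=2)*1.3,0,255)]).astype(np.uint8))
E
```

```text
[0.54136612 0.09661578 0.08227361] [-2.413312    1.78285043  5.55847917] [ 0.34733398 -0.69419584 -0.06750154] 45.11145280905316
```

View pics/both1.png

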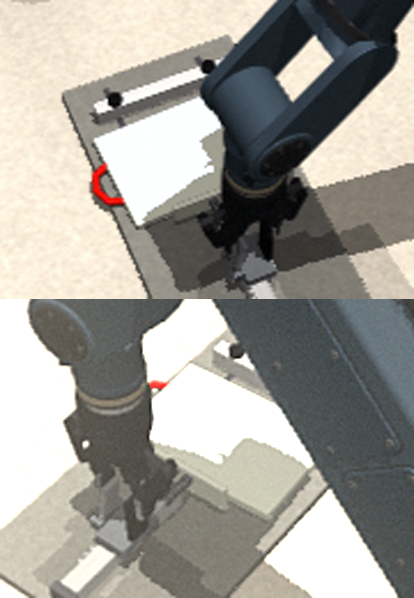

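The face is now almost at the board edge, with the ledge gap still open. Next: short feeling steps.

Call:
{"op": "send_rows", "data": {
  "motion": [
    {"gripper":40,"travel":[-2,0,0],"rotation":[0,0,0]},
    {"gripper":40,"travel":[-2,0,0],"rotation":[0,0,0]},
    {"gripper":40,"travel":[-2,0,0],"rotation":[0,0,0]},
    {"gripper":40,"travel":[-2,0,0],"rotation":[0,0,0]}
  ]
}}

```text
t: 7.6
tcp_pos: [0.5406, 0.089, 0.0823]
tool_rot: [0.741, 0.672, 0.001, 0.0]
force: [-2.1, 5.0, 5.9]
finger_gap: 0.526
```

Call:
{"op": "send_rows", "data": {
  "motion": [
    {"gripper":40,"travel":[-2,0,0],"rotation":[0,0,0]},
    {"gripper":40,"travel":[-2,0,0],"rotation":[0,0,0]},
    {"gripper":40,"travel":[-2,0,0],"rotation":[0,0,0]}
  ]
}}

```text
t: 7.85
tcp_pos: [0.5401, 0.0831, 0.0823]
tool_rot: [0.741, 0.672, 0.001, 0.0]
force: [-2.1, 4.2, 6.0]
finger_gap: 0.531
```

Call:
{"op": "send_rows", "data": {
  "motion": [
    {"gripper":40,"travel":[-2,0,0],"rotation":[0,0,0]},
    {"gripper":40,"travel":[-2,0,0],"rotation":[0,0,0]},
    {"gripper":40,"travel":[-2,0,0],"rotation":[0,0,0]}
  ]
}}

```text
t: 8.1
tcp_pos: [0.5395, 0.0771, 0.0823]
tool_rot: [0.741, 0.672, 0.001, 0.0]
force: [-2.2, 4.7, 5.9]
finger_gap: 0.526
```

Call:
{"op": "send_rows", "data": {
  "motion": [
    {"gripper":40,"travel":[-2,0,0],"rotation":[0,0,0]},
    {"gripper":40,"travel":[-2,0,0],"rotation":[0,0,0]}
  ]
}}

```text
t: 8.27
tcp_pos: [0.539, 0.0732, 0.0823]
tool_rot: [0.741, 0.672, 0.001, 0.0]
force: [-1.8, 4.3, 5.8]
finger_gap: 0.528
```

Call:
{"op": "send_rows", "data": {
  "motion": [
    {"gripper":40,"travel":[-2,0,0],"rotation":[0,0,0]},
    {"gripper":40,"travel":[-2,0,0],"rotation":[0,0,0]}
  ]
}}

```text
t: 8.43
tcp_pos: [0.5387, 0.0694, 0.0823]
tool_rot: [0.741, 0.671, 0.001, -0.0]
force: [-1.2, 6.8, 5.7]
finger_gap: 0.528
```

Call:
{"op": "send_rows", "data": {
  "motion": [
    {"gripper":40,"travel":[-2,0,0],"rotation":[0,0,0]},
    {"gripper":40,"travel":[-2,0,0],"rotation":[0,0,0]}
  ]
}}

```text
t: 8.6
tcp_pos: [0.5383, 0.0659, 0.0823]
tool_rot: [0.741, 0.671, 0.002, -0.0]
force: [-0.9, 8.3, 5.0]
finger_gap: 0.531
```

Call:
{"op": "send_rows", "data": {
  "motion": [
    {"gripper":40,"travel":[-2,0,0],"rotation":[0,0,0]},
    {"gripper":40,"travel":[-2,0,0],"rotation":[0,0,0]}
  ]
}}

```text
t: 8.77
tcp_pos: [0.538, 0.0624, 0.0823]
tool_rot: [0.741, 0.671, 0.002, -0.001]
force: [-1.4, 9.8, 6.5]
finger_gap: 0.53
```

Call:
{"op": "send_rows", "data": {
  "motion": [
    {"gripper":40,"travel":[-2,0,0],"rotation":[0,0,0]},
    {"gripper":40,"travel":[-2,0,0],"rotation":[0,0,0]}
  ]
}}

```text
t: 8.93
tcp_pos: [0.5377, 0.059, 0.0823]
tool_rot: [0.742, 0.671, 0.002, -0.001]
force: [-1.0, 12.7, 6.4]
finger_gap: 0.526
```

Call:
{"op": "send_rows", "data": {
  "motion": [
    {"gripper":40,"travel":[-1.5,0,0],"rotation":[0,0,0]},
    {"gripper":40,"travel":[-1,0,0],"rotation":[0,0,0]}
  ]
}}

```text
t: 9.1
tcp_pos: [0.5374, 0.0568, 0.0823]
tool_rot: [0.742, 0.671, 0.002, -0.001]
force: [0.1, 12.9, 5.8]
finger_gap: 0.528
```

Call:
{"op": "send_rows", "data": {
  "motion": [
    {"gripper":40,"travel":[0,0,0],"rotation":[0,0,0]},
    {"gripper":40,"travel":[0,0,0],"rotation":[0,0,0]}
  ]
}}

```text
t: 9.27
tcp_pos: [0.5374, 0.0566, 0.0823]
tool_rot: [0.742, 0.671, 0.002, -0.001]
force: [-0.4, 11.9, 6.4]
finger_gap: 0.531
```

```bash
python3 - <<'E'
from h import *
s=manip.sense();print(s["tcp_pos"],s["force"],s["ft_torque"],s["finger_gap"]*85.4)
for n in("scene","side"):
    im=manip.snapshot(n);cv2.imwrite(f"pics/{n}2.png",im[:,:,::-1])
a=cv2.imread("pics/scene2.png")[190:320,225:405];b=cv2.imread("pics/side2.png")[195:325,210:390]
cv2.imwrite("pics/both2.png",np.vstack([np.clip(cv2.resize(a,(414,299),interpolation=2)*1.4,0,255),np.clip(cv2.resize(b,(414,299),interpolation=2)*1.2,0,255)]).astype(np.uint8))
E
```

```text
[0.5374398  0.05663606 0.08230462] [-0.38815169 11.88383558  6.40232719] [ 1.52552063 -0.79139095 -0.15470709] 45.34954167035991
```

View pics/both2.png

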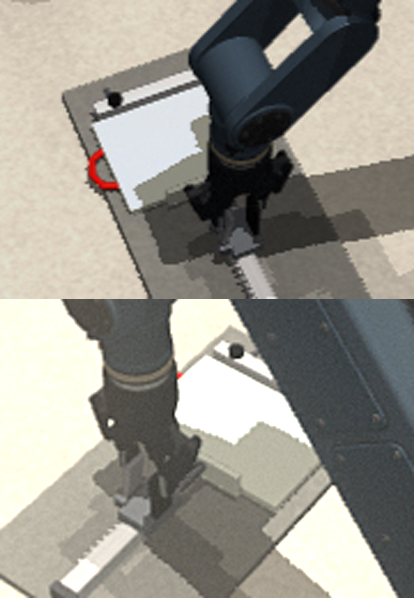

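The board is closed up to the ledge and the spring is about 16 mm in (roughly 12 N). Carriage travel is about 91 mm, so it is near the 90 mm notch. I press 1.5 mm more to be safely past the notch, then release gradually.

Call:
{"op": "send_rows", "data": {
  "motion": [
    {"gripper":40,"travel":[-1,0,0],"rotation":[0,0,0]},
    {"gripper":40,"travel":[-0.5,0,0],"rotation":[0,0,0]},
    {"gripper":40,"travel":[0,0,0],"rotation":[0,0,0]},
    {"gripper":40,"travel":[0,0,0],"rotation":[0,0,0]}
  ]
}}

```text
t: 9.7
tcp_pos: [0.5373, 0.0555, 0.0823]
tool_rot: [0.742, 0.671, 0.002, -0.001]
force: [-0.1, 13.2, 5.4]
finger_gap: 0.524
```

Call:
{"op": "send_rows", "data": {
  "motion": [
    {"gripper":46,"travel":[0,0,0],"rotation":[0,0,0]},
    {"gripper":47,"travel":[0,0,0],"rotation":[0,0,0]},
    {"gripper":48,"travel":[0,0,0],"rotation":[0,0,0]},
    {"gripper":49,"travel":[0,0,0],"rotation":[0,0,0]},
    {"gripper":50,"travel":[0,0,0],"rotation":[0,0,0]},
    {"gripper":52,"travel":[0,0,0],"rotation":[0,0,0]},
    {"gripper":54,"travel":[0,0,0],"rotation":[0,0,0]},
    {"gripper":58,"travel":[0,0,0],"rotation":[0,0,0]},
    {"gripper":62,"travel":[0,0,0],"rotation":[0,0,0]},
    {"gripper":66,"travel":[0,0,0],"rotation":[0,0,0]},
    {"gripper":70,"travel":[0,0,0],"rotation":[0,0,0]}
  ]
}}

```text
t: 10.62
tcp_pos: [0.5352, 0.0524, 0.0814]
tool_rot: [0.741, 0.672, -0.001, -0.001]
force: [0.5, 0.9, -0.1]
finger_gap: 0.82
```

```bash
python3 - <<'E'
from h import *
s=manip.sense();print(s["tcp_pos"],s["force"],s["ft_torque"],s["finger_gap"]*85.4)
cv2.imwrite("pics/w4.png",np.clip(manip.snapshot("wrist")[:,:,::-1]*1.6,0,255).astype(np.uint8))
E
```

```text
[0.53519214 0.05240345 0.08137807] [ 0.52144931  0.85290677 -0.0900941 ] [0.03952241 0.0025316  0.01416817] 69.9940583414731
```

View pics/w4.png

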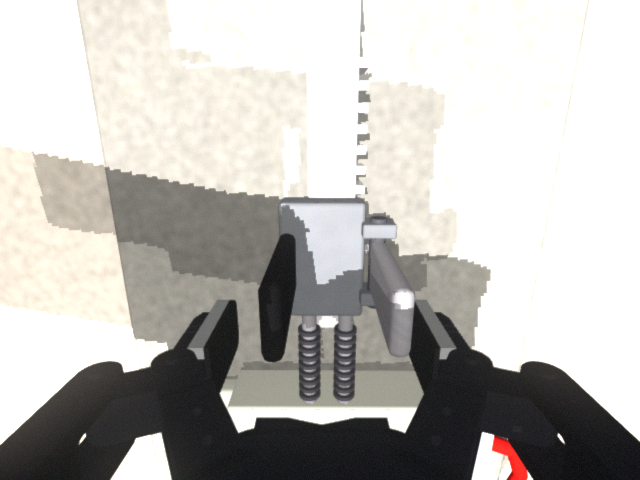

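The lever looks fully back out (top at u≈400, base at 378, as in the free view) and the face springs look compressed. Retreating straight up to check from above.

Call:
{"op": "send_rows", "data": {
  "motion": [
    {"gripper":76,"travel":[0,0,0],"rotation":[0,0,0]},
    {"gripper":80,"travel":[0,0,-5],"rotation":[0,0,0]},
    {"gripper":80,"travel":[0,0,-10],"rotation":[0,0,0]},
    {"gripper":80,"travel":[0,0,-17],"rotation":[0,0,0]},
    {"gripper":80,"travel":[0,0,-20],"rotation":[0,0,0]},
    {"gripper":80,"travel":[0,0,-20],"rotation":[0,0,0]},
    {"gripper":80,"travel":[0,0,-20],"rotation":[0,0,0]},
    {"gripper":80,"travel":[0,0,-20],"rotation":[0,0,0]},
    {"gripper":80,"travel":[0,0,-20],"rotation":[0,0,0]},
    {"gripper":80,"travel":[0,0,-20],"rotation":[0,0,0]},
    {"gripper":80,"travel":[0,0,0],"rotation":[0,0,0]},
    {"gripper":80,"travel":[0,0,0],"rotation":[0,0,0]}
  ]
}}

```text
t: 11.67
tcp_pos: [0.5371, 0.0525, 0.2356]
tool_rot: [0.741, 0.672, 0.001, 0.001]
force: [0.3, -0.5, -0.8]
finger_gap: 0.939
```

```bash
python3 - <<'E'
from h import *
s=manip.sense();print(s["tcp_pos"],s["force"],s["finger_gap"]*85.4)
im=manip.snapshot("wrist")[:,:,::-1]
np.set_printoptions(suppress=True,precision=1)
C=np.array([.534,-.02]);X=np.array([.9952,-.0985]);Y=np.array([.0985,.9952])
pt=lambda x,y,z:[*(C+np.array([X,Y]).T@np.array([x,y])),z]
print("cap",proj("wrist",pt(0,.215,.037)))
for y in(.08,.085,.09):print(y,"block front/back top",proj("wrist",pt(0,y-.03,.055)),proj("wrist",pt(0,y+.03,.055)),"lever outer top",proj("wrist",pt(.026,y,.117)),proj("wrist",pt(.0185,y,.117)),"handle outer",proj("wrist",pt(-.026,y,.117)),"face rear top for press 5,15",proj("wrist",pt(0,y-.097,.053)),proj("wrist",pt(0,y-.087,.053)))
cv2.imwrite("pics/w5.png",np.clip(im*1.3,0,255).astype(np.uint8))
E
```

```text
[0.53705864 0.05252948 0.23557258] [ 0.27573169 -0.53560956 -0.83734159] 80.16184537508971
cap [325.6  47. ]
0.08 block front/back top [325.  240.9] [325.3 175.5] lever outer top [361.2 226.1] [351.  226.1] handle outer [290.8 226.1] face rear top for press 5,15 [324.7 305.4] [324.7 296.1]
0.085 block front/back top [325.  235.7] [325.3 169.7] lever outer top [361.4 219.5] [351.2 219.5] handle outer [290.7 219.5] face rear top for press 5,15 [324.7 300.7] [324.7 291.4]
0.09 block front/back top [325.  230.5] [325.3 163.9] lever outer top [361.6 212.9] [351.4 212.9] handle outer [290.5 212.8] face rear top for press 5,15 [324.7 296.1] [324.8 286.7]
```

View pics/w5.png

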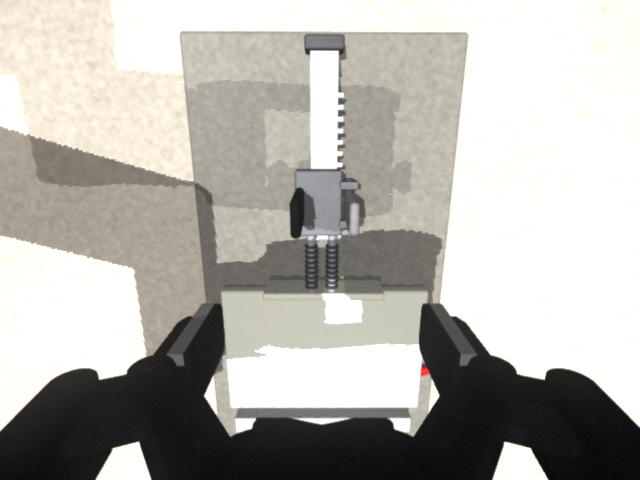

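Lever outer top is at u≈360 (free prediction 361), the carriage block spans rows 170–237 (matches holder y = 85 mm, the 90 mm notch), and the face rear-top edge at ~292 matches about 15 mm pressed. A numeric check of squareness and bystanders:

```bash
python3 - <<'E'
from h import *
im=cv2.imread("pics/w5.png");g=cv2.cvtColor(im,cv2.COLOR_BGR2GRAY).astype(float)
def edge(v0,v1,us,z,s):
    P=[]
    for u in us:
        d=np.diff(cv2.GaussianBlur(g,(3,5),0)[v0:v1,u])*s;P.append(onz("wrist",(u,v0+np.argmax(d)+.5),z)[:2])
    P=np.array(P);k=np.polyfit(P[:,0],P[:,1],1);return np.degrees(np.arctan(k[0])),abs(np.polyval(k,P[:,0])-P[:,1]).max()
print("plate far edge deg",edge(22,45,range(190,460,5),.015,-1))
print("board rear edge",edge(275,305,[*range(226,262,3),*range(388,424,3)],.03,1))
print("board front edge",edge(395,420,range(245,405,5),.03,-1))
for n in("scene","side"):
    a=cv2.imread(f"pics/{n}0.png").astype(int);b=manip.snapshot(n)[:,:,::-1].astype(int)
    boxes=dict(mill=(292,118,314,164),bowl=(208,130,268,186),tomato=(400,365,430,398),mug=(352,400,396,442)) if n=="scene" else dict(bowl=(345,130,408,186),tomato=(195,390,235,432),mug=(118,355,168,415))
    for k,(x,y,X,Y) in boxes.items():
        A=a[y:Y,x:X].mean(2).astype(np.float32);B=b[y:Y,x:X].mean(2).astype(np.float32)
        print(n,k,np.round(cv2.phaseCorrelate(A,B),2)[0] if 0 else cv2.phaseCorrelate(A,B))
E
```

```text
plate far edge deg (np.float64(-5.827306937476208), np.float64(0.0010066230672945709))
board rear edge (np.float64(-5.601826298273053), np.float64(5.204170427930421e-17))
board front edge (np.float64(-5.620896454798284), np.float64(1.1102230246251565e-16))
scene mill ((0.6069618417718523, 0.1374224437866971), 0.6549006803996034)
scene bowl ((0.02571283692933335, -0.002717080972107766), 0.9950838194290796)
scene tomato ((0.015490613036970302, -0.00764529272113279), 0.992769338466503)
scene mug ((0.5213584033400132, 0.49900218606134317), 1.001324574800185)
side bowl ((0.1230718997920981, 0.2873825445155198), 0.2957822730143865)
side tomato ((-0.0804506234700213, 0.5557072310357363), 0.9836141350534228)
side mug ((0.04926652070233217, -0.0012673136967755738), 0.9871043322881062)
```

```bash
python3 -c "
from station import manip
print(manip.sign_off())"
```

```text
the job is handed in; nothing more can be done
None
```

I squeezed the lever and slid the stop about 92 mm, pushing the board against the ledge until the spring face was about 16–17 mm in. The highest wrist force along the slide that I read was 13 N. Then I opened the gripper gradually, backed straight up and handed the job in at about 12 s of robot time; no verdict was reported.

**Last checks, from the wrist picture after retreating:**
- **Lever:** it stands where the free position is predicted, with its outer top at column 360 against 361.
- **Latch:** the carriage sits at holder y ≈ 85 mm, which is the notch 90 mm from the start.
- **Spring face:** it looks pressed in by about 15 mm, which should be about 11 N. I judged this by eye from the picture and did not measure the clamp force after release.
- **Board:** it lies against the ledge, and its edges are within about 0.2° (0.004 rad) of the plate's far edge. Both edges fitted to a single pixel row, so this is only good to about a pixel.
- **Bystanders:** image shifts were under 0.8 px for all four. The match was weak for the mill and for the bowl in the side view, but the bowl matched clearly in the scene view.

**Disagreement:** in the first measurements the scene and side cameras differed by about 5 mm on the holder and handle position. I settled the grip position with the wrist camera and by feel.

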